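# Sort the cupels and the check weight into their trays

## Robot

A 6-joint arm with a two-finger parallel gripper is mounted at the origin on the work surface. World frame = base frame: x ahead of the robot, y to its left, z up, the work surface at z = 0. Lengths are in mm, angles in rad, forces in N, time in s.
With the tool pointing down it reaches from about 275 to 1000 mm from the base axis. Payload 8.4 kg.
Tool frame: the origin (TCP) lies between the finger pads; the fingertips stand r.finger_overhang ahead of it and the grasp point (between the pads) is the TCP (r.finger_overhang is the distance from the TCP to the fingertips, in mm); z points along the fingers, y is the line along which they close (so a half turn about z gives the same grasp; the last joint's range is limited). The gripper opens to 85 mm and grips with 20 to 120 N. Pads are 22 mm wide; open, the fingers measure 114 mm over their backs; the gripper's body (76 mm by 85 mm) begins 54 mm behind the grasp point. The pads swing forward as they close: fully open they stand 13 mm farther back than shut.
Start: joints at [-1.171, 0.353, 1.633, -0, 1.155, -0.002], TCP at [244.421, -575.227, 250.281] pointing down, gripper open.
Joint ranges: [-2.63, 2.63], [-0.92, 2.1], [0.06, 2.66], [-1.3, 4.44], [0, 2.69], [-3.02, 3.02]. Speed limits (rad/s): [2.22, 2.22, 2.79, 3.14, 3.14, 3.14].

## Interface

Orientations are given as [roll, pitch, yaw] about the fixed x, y, z axes, in that order (R = Rz(yaw) Ry(pitch) Rx(roll)).
In Python, from rig import r, cams, sign_off gives the robot as it stands.
- The arm moves only by the shell command python3 -m crank 'ROWS' [FORCE]. ROWS is JSON, a list of rows, each a list of 7 numbers: the shift along the tool's x, y, z in m, then the turn, a rotation vector about the tool's x, y, z in rad, then the closure, from 0 (fully open) to 1 (shut). In form: [[dx, dy, dz, ax, ay, az, gripper], ...]. A call has 1 to 5 rows; each row is the pose to reach, as a shift and turn from the pose commanded when the call began, along the tool's axes at that moment; what a row does not reach only later rows make up. A row lasts 1/10 s, in which the tool goes at most 50 mm and 8.59 degrees, less where a joint would pass 70% of its speed; a pose out of reach is approached as far as the arm can. A call with a gripper value outside its range is refused whole. The fingers move at their own pace and stop on an object; FORCE is the grip in N (left out, the last holds). Time passes only in rows, so rows that repeat a pose let the fingers close. It gives the time, the measured TCP pose, the force, the opening and the grip force at its end, in the units of the state.
- r.sense(): the state, without advancing time (a new reading comes with each control period).
- cams.grab_frame(name): name is "scene" or "top" or "wrist"; returns a dict with "image" (420x560x3 uint8, red, green, blue), "fx", "fy", "cx", "cy" (pixels), "position" and "orientation" of the camera in the world. Camera axes: x right, y down, z forward; pixel columns grow to the right and rows downward; lengths in mm; the calibration is good to about 2 mm. A picture is of the moment at which its call begins. There is no depth.
- sign_off(): hands the job in; it is judged then, once.
The state is a dict: "clock": time; "qpos": joint angles; "qvel": joint speeds; "joint_efforts": joint torques, N m; "eef_pos": TCP position; "tcp_rot": TCP orientation; "contact_force": force on the tool from outside, world axes, zero at the start; "wrist_torque": the same for the moment, N m; "opening": opening from 0.0 (shut) to 1.0 (fully open); "grasp_force": force on a finger pad.
Only numpy, scipy, OpenCV 4.12 (cv2) and the standard library are available. Lean on these libraries where they do the work, as an engineer would, in place of code of your own. Each camera call takes 0.05 s, during which the arm holds its last target. There are 200 camera calls.

## Task

Tidy the weighing bench: stand the two off-white clean cupels in the blue tray and the two blackened spent cupels in the grey steel tray, one to each bay, and stand the brass check weight in either bay of the green-lined wooden tray. Everything must end upright as it stood, flat on the floor of its bay and let go; set each piece down gently rather than dropping it, and leave the glass flask and the porcelain cup where they are.

Things in the scene. Friction and masses are not known exactly. Their poses are not given: they have to be found in the camera images.
- clean_a_c (a point): Clean cupel, one of two alike: off-white (pale cream top), upright round solid block, 44 mm in diameter and 36 mm high, with a small bevel at the foot; the point is its centre, 18 mm above its underside; z is up. Loose, about 80 g, stands on the counter.
- clean_b_c (a point): Clean cupel, the other of two alike: off-white (pale cream top), upright round solid block, 44 mm in diameter and 36 mm high, with a small bevel at the foot; the point is its centre, 18 mm above its underside; z is up. Loose, about 80 g, stands on the counter.
- spent_a_c (a point): Spent cupel, one of two alike: nearly black with a rust-brown top, upright round solid block, 44 mm in diameter and 36 mm high, with a small bevel at the foot; the point is its centre, 18 mm above its underside; z is up. Loose, about 80 g, stands on the counter.
- spent_b_c (a point): Spent cupel, the other of two alike: nearly black with a rust-brown top, upright round solid block, 44 mm in diameter and 36 mm high, with a small bevel at the foot; the point is its centre, 18 mm above its underside; z is up. Loose, about 80 g, stands on the counter.
- weight_c (a point): Brass check weight: an upright cylinder 32 mm in diameter and 32 mm high with a small knob 20 mm wide on top, 48 mm high in all; the point is half-way up its axis, 24 mm above its underside; z is up. Loose, about 220 g, stands on the counter.
- blue_tray: Blue painted tray for clean cupels, fixed to the counter, 84 mm along its own x by 163 mm along its own y. A 5 mm wall across the middle divides it into two square bays side by side along y, each 74 by 74 mm inside, centred at y = +39.5 and -39.5 mm (x = 0). Floor 4 mm above the counter, walls 5 mm thick with tops 10 mm above the counter, so grip things high to keep the fingers above the walls. Origin at the centre of its underside, z up.
- steel_tray: Bare grey steel tray for spent cupels, fixed to the counter, 84 mm along its own x by 163 mm along its own y. A 5 mm wall across the middle divides it into two square bays side by side along y, each 74 by 74 mm inside, centred at y = +39.5 and -39.5 mm (x = 0). Floor 4 mm above the counter, walls 5 mm thick with tops 10 mm above the counter, so grip things high to keep the fingers above the walls. Origin at the centre of its underside, z up.
- weight_tray: Dark wooden tray with green lining for the weight, fixed to the counter, 84 mm along its own x by 163 mm along its own y. A 5 mm wall across the middle divides it into two square bays side by side along y, each 74 by 74 mm inside, centred at y = +39.5 and -39.5 mm (x = 0). Floor 4 mm above the counter, walls 5 mm thick with tops 10 mm above the counter, so grip things high to keep the fingers above the walls. Origin at the centre of its underside, z up.
- flask: Bystander, not to be moved: clear glass parting flask, bulb 64 mm in diameter, neck 18 to 24 mm, 158 mm high, stands on the counter; origin at the centre of its underside, z up.
- cup: Bystander, not to be moved: empty white porcelain parting cup, 60 mm across the rim and 36 mm high, stands on the counter; origin at the centre of its underside, z up.

How it is judged:
By the outcome, as a careful person would: the job done as asked, in the order asked, and still so for the second after the job is handed in, with the robot touching nothing.
It also fails if it takes over 102 s, if anything falls off the work surface, if the arm or the gripper's body presses on something with over 40 N, if the wrist force passes 120 N, or if a joint passes its speed limit or range.

## Working session

There is one attempt and no reset: what is moved stays moved. The work goes in short steps, Python scripts to look and compute and a shell command to move; the robot and the scene stay as the last step left them, time stands still between calls to the robot, and variables do not carry over. Pictures are saved under pics/ and viewed, at most 14 in all, crops included, and the job is handed in when it is done.

```bash
ls; mkdir -p pics
python3 - <<'E'
from rig import r,cams
import cv2
print(r.sense(), r.finger_overhang)
for n in("top","scene"):
    f=cams.grab_frame(n); cv2.imwrite(f"pics/{n}0.png",f["image"][:,:,::-1]); print({k:v for k,v in f.items() if k!="image"})
E
```

```text
pics
{'clock': 0.0, 'qpos': array([-1.17139646e+00,  3.53632739e-01,  1.63414400e+00,  1.72898620e-06,
        1.15518933e+00, -2.37679396e-03]), 'qvel': array([ 0.00044815,  0.00150583,  0.00102008, -0.00156627, -0.00063608,
       -0.00027908]), 'joint_efforts': array([-2.46195159e-04, -6.05258417e+01, -3.42058361e+01, -1.53262158e-04,
        9.68861481e-03, -3.89691547e-05]), 'eef_pos': array([ 244.24714577, -574.8081067 ,  249.56706367]), 'tcp_rot': array([-3.14021925e+00, -4.84515550e-06,  4.01775956e-01]), 'contact_force': array([ 0.70506952, -0.13306945,  0.64238012]), 'wrist_torque': array([-0.01539306, -0.0003526 , -0.03808736]), 'grasp_force': 0.0, 'opening': 1.0014267241414512} 19.0
{'fx': 435.7776334940141, 'fy': 435.7776334940141, 'cx': 281.95265953467566, 'cy': 201.1825724699655, 'position': array([ 417.0261346 ,  -13.1397408 , 1104.77187226]), 'orientation': array([-3.01671554,  0.02634064, -1.59929775])}
{'fx': 465.06838071902223, 'fy': 465.06838071902223, 'cx': 272.3490017394463, 'cy': 208.62441867095362, 'position': array([1159.59643236, -469.69972588,  589.15179658]), 'orientation': array([-2.18121227,  0.01482277,  0.90516712])}
```

View pics/top0.png

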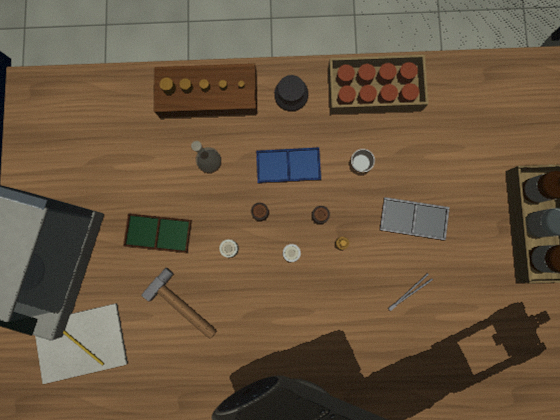

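View pics/scene0.png

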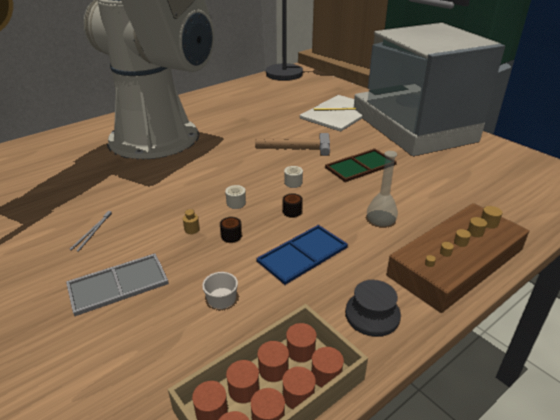

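The top view shows spent cupels near (260,212) and (320,214), clean ones near (228,248) and (291,253), and the weight near (342,243). The blue tray is near (289,165), steel near (414,219), green near (158,233), the flask near (207,158) and the cup near (362,161).

```bash
cat > h.py <<'E'
import numpy as np, cv2
from scipy.spatial.transform import Rotation as R
from rig import r,cams
def ray(f,uv,z):
    "world point at height z seen at pixel uv"
    M=R.from_euler('xyz',f["orientation"]).as_matrix()
    d=M@np.array([(uv[0]-f["cx"])/f["fx"],(uv[1]-f["cy"])/f["fy"],1]); p=np.array(f["position"])
    return (p+d*(z-p[2])/d[2])[:2]
def proj(f,P):
    M=R.from_euler('xyz',f["orientation"]).as_matrix()
    c=(np.atleast_2d(P)-f["position"])@M
    return np.c_[f["fx"]*c[:,0]/c[:,2]+f["cx"],f["fy"]*c[:,1]/c[:,2]+f["cy"]]
E
python3 - <<'E'
from h import *
t=cams.grab_frame("top"); s=cams.grab_frame("scene"); np.set_printoptions(precision=1,suppress=True)
top=dict(sA=(260,212),sB=(320.5,214),cA=(228.5,248.5),cB=(291.5,253),w=(342,243.5))
sc=dict(sA=(292,205),sB=(231,230),cA=(293,177),cB=(235.5,197),w=(191,222))
for k in top:
    h=24 if k=='w' else 18
    print(k,ray(t,top[k],h+(6 if k!='w' else 0)),ray(s,sc[k],h))
tr=dict(blue=[(257,151),(320,148),(321,180),(259,183)],steel=[(383,198),(448,206),(445,240),(380,231)],green=[(128,214),(191,219),(188,252),(124,247)])
for k,c in tr.items():
    P=np.array([ray(t,q,10) for q in c]); e=(P[1]-P[0]+P[2]-P[3])/2; g=(P[3]-P[0]+P[2]-P[1])/2
    print(k,P.mean(0),np.hypot(*e),np.hypot(*g),np.degrees(np.arctan2(*-e)))
i=t["image"][130:270,110:460,::-1]; cv2.imwrite("pics/crop1.png",cv2.resize(i,None,fx=2.28,fy=2.28,interpolation=cv2.INTER_CUBIC))
i=s["image"][140:320,50:410,::-1]; cv2.imwrite("pics/crop2.png",cv2.resize(i,None,fx=2.2,fy=2.2,interpolation=cv2.INTER_CUBIC))
E
```

```text
sA [528.  67.] [528.3  69.3]
sB [518.4 -83.4] [518.4 -82.9]
cA [439.7 147.1] [440.3 146.5]
cB [424.2  -8.4] [424.6  -7.7]
w [ 443.9 -133.3] [ 450.9 -135.5]
blue [646.8  -9.4] 160.03358022643113 83.45718465014878 -0.8487763996158654
steel [ 500.8 -316.8] 161.9314932323593 84.62420367699842 9.319625915080087
green [484.4 328.3] 162.8055800781003 83.54671733393023 6.16034107365682
```

View pics/crop1.png

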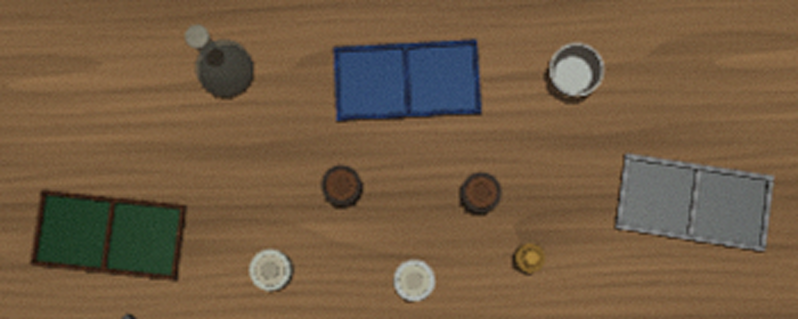

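View pics/crop2.png

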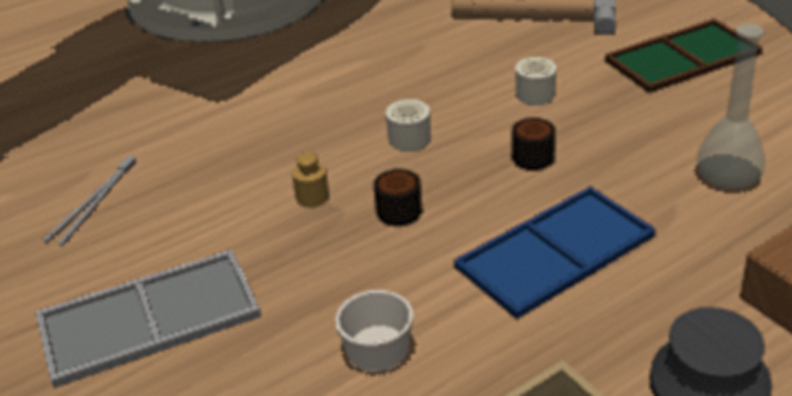

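Both cameras agree to within about 2 mm (the weight to about 7 mm), and the tray sizes match those given. I'll travel towards clean B, turning the tool to yaw 90° on the way.

```bash
python3 -m crank '[[0.032,-0.038,0,0,0,-0.14,0],[0.064,-0.075,0,0,0,-0.28,0],[0.097,-0.113,0,0,0,-0.42,0],[0.129,-0.150,0,0,0,-0.56,0],[0.161,-0.188,0,0,0,-0.70,0]]' 30
python3 -m crank '[[0.047,-0.007,0,0,0,-0.12,0],[0.094,-0.014,0,0,0,-0.24,0],[0.141,-0.021,0,0,0,-0.36,0],[0.188,-0.029,0,0,0,-0.469,0],[0.237,-0.036,0,0,0,-0.469,0]]'
python3 -m crank '[[0,0,0,0,0,0,0]]'
```

```text
clock: 0.7
eef_pos: [319.2, -337.4, 250.2]
tcp_rot: [3.141, -0.0, 1.107]
contact_force: [1.5, -0.1, -0.5]
opening: 0.999
grasp_force: 0.0
clock: 1.2
eef_pos: [394.1, -109.8, 250.5]
tcp_rot: [3.141, 0.0, 1.574]
contact_force: [1.1, -0.9, -0.2]
opening: 0.996
grasp_force: 0.0
clock: 1.3
eef_pos: [395.3, -106.7, 250.4]
tcp_rot: [3.141, -0.001, 1.577]
contact_force: [-0.5, -1.7, -0.3]
opening: 1.001
grasp_force: 0.0
```

```bash
python3 -m crank '[[0.040,0.012,0,0,0,0,0],[0.080,0.024,0.02,0,0,0,0],[0.099,0.029,0.06,0,0,0,0],[0.099,0.029,0.10,0,0,0,0],[0.099,0.029,0.14,0,0,0,0]]'
python3 -m crank '[[0,0,0.03,0,0,0,0],[0,0,0.055,0,0,0,0],[0,0,0.07,0,0,0,0],[0,0,0.076,0,0,0,0],[0,0,0.076,0,0,0,0]]'
python3 - <<'E'
from h import *
for n in("wrist",):
    f=cams.grab_frame(n); cv2.imwrite(f"pics/{n}1.png",f["image"][:,:,::-1])
E
```

```text
clock: 1.8
eef_pos: [423.4, -12.4, 109.2]
tcp_rot: [3.14, 0.0, 1.572]
contact_force: [0.7, 0.4, -0.1]
opening: 0.997
grasp_force: 0.0
clock: 2.3
eef_pos: [422.7, -12.9, 33.8]
tcp_rot: [-3.14, 0.0, 1.57]
contact_force: [-0.6, -0.1, 0.3]
opening: 1.002
grasp_force: 0.0
```

View pics/wrist1.png

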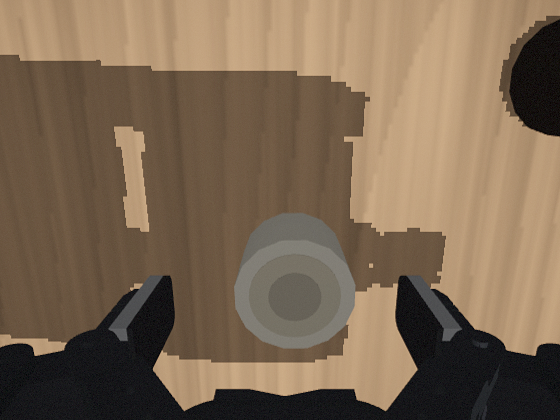

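The wrist view shows the clean cupel at (295,295), centred between the pads at columns 145 and 430. It sits about 5 mm ahead, so I'll correct that and grip.

```bash
python3 -m crank '[[0.005,0.001,0,0,0,0,0],[0.005,0.001,0,0,0,0,0.8],[0.005,0.001,0,0,0,0,1],[0.005,0.001,0,0,0,0,1],[0.005,0.001,0,0,0,0,1]]' 30
python3 -m crank '[[0,0,0,0,0,0,1],[0,0,0,0,0,0,1],[0,0,0,0,0,0,1]]'
python3 -m crank '[[0,0,-0.005,0,0,0,1],[0,0,-0.02,0,0,0,1],[0,0,-0.05,0,0,0,1],[0,0,-0.07,0,0,0,1],[0,0,-0.07,0,0,0,1]]'
```

```text
clock: 2.85
eef_pos: [424.4, -7.5, 34.9]
tcp_rot: [3.141, -0.0, 1.571]
contact_force: [-1.2, -0.2, 7.8]
opening: 0.498
grasp_force: 29.4
clock: 3.15
eef_pos: [424.4, -7.5, 34.9]
tcp_rot: [3.141, -0.0, 1.571]
contact_force: [-0.8, 1.4, 8.9]
opening: 0.502
grasp_force: 29.4
clock: 3.65
eef_pos: [425.7, -7.6, 106.6]
tcp_rot: [3.137, 0.0, 1.571]
contact_force: [-0.2, -0.7, -1.7]
opening: 0.495
grasp_force: 31.1
```

```bash
python3 -m crank '[[-0.006,0.035,0,0,0,0,1],[-0.015,0.080,0,0,0,0,1],[-0.024,0.125,0,0,0,0,1],[-0.033,0.170,0,0,0,0,1],[-0.041,0.205,0,0,0,0,1]]'
python3 -m crank '[[0,0.012,0,0,0,0,1],[0,0.017,0.02,0,0,0,1],[0,0.017,0.045,0,0,0,1],[0,0.017,0.055,0,0,0,1],[0,0.017,0.059,0,0,0,1]]'
python3 -m crank '[[0,0,0,0,0,0,1],[0,0,0,0,0,0,1]]'
```

```text
clock: 4.15
eef_pos: [631.2, -49.1, 103.2]
tcp_rot: [3.142, 0.0, 1.571]
contact_force: [-0.4, 0.4, -1.3]
opening: 0.503
grasp_force: 31.1
clock: 4.65
eef_pos: [644.2, -48.3, 43.4]
tcp_rot: [-3.138, -0.0, 1.571]
contact_force: [-1.3, 0.2, -0.5]
opening: 0.5
grasp_force: 31.1
clock: 4.85
eef_pos: [646.5, -48.6, 46.1]
tcp_rot: [3.141, 0.0, 1.571]
contact_force: [0.5, 0.0, -0.7]
opening: 0.499
grasp_force: 31.1
```

```bash
python3 -m crank '[[0,0,0.002,0,0,0,1],[0,0,0.004,0,0,0,1],[0,0,0.005,0,0,0,1],[0,0,0.0055,0,0,0,1],[0,0,0.0055,0,0,0,1]]'
python3 -m crank '[[0,0,0.0005,0,0,0,1],[0,0,0.001,0,0,0,1],[0,0,0.001,0,0,0,1]]'
```

```text
clock: 5.35
eef_pos: [646.1, -48.5, 39.8]
tcp_rot: [-3.142, -0.0, 1.571]
contact_force: [0.3, -0.0, 0.2]
opening: 0.502
grasp_force: 31.1
clock: 5.65
eef_pos: [646.1, -48.6, 39.0]
tcp_rot: [3.142, 0.0, 1.571]
contact_force: [-0.8, 0.2, 2.1]
opening: 0.5
grasp_force: 31.3
```

```bash
python3 -m crank '[[0,0,0.0005,0,0,0,1],[0,0,0.001,0,0,0,1],[0,0,0.001,0,0,0,1]]'
python3 -m crank '[[0,0,0,0,0,0,0.4],[0,0,0,0,0,0,0.25],[0,0,0,0,0,0,0.15],[0,0,0,0,0,0,0.1],[0,0,0,0,0,0,0.1]]'
python3 -m crank '[[0,0,-0.01,0,0,0,0],[0,0,-0.04,0,0,0,0],[0,0,-0.075,0,0,0,0],[0,0,-0.075,0,0,0,0]]'
python3 - <<'E'
from h import *
f=cams.grab_frame("wrist"); cv2.imwrite("pics/wrist2.png",f["image"][:,:,::-1])
E
```

```text
clock: 5.95
eef_pos: [646.2, -48.6, 38.9]
tcp_rot: [3.141, 0.0, 1.571]
contact_force: [-5.0, -0.2, 12.0]
opening: 0.498
grasp_force: 32.4
clock: 6.45
eef_pos: [646.0, -48.5, 37.6]
tcp_rot: [-3.141, -0.0, 1.571]
contact_force: [0.2, 0.3, 0.1]
opening: 0.9
grasp_force: 0.0
clock: 6.85
eef_pos: [649.3, -48.8, 118.3]
tcp_rot: [3.134, 0.001, 1.571]
contact_force: [0.8, 0.1, -0.5]
opening: 0.999
grasp_force: 0.0
```

View pics/wrist2.png

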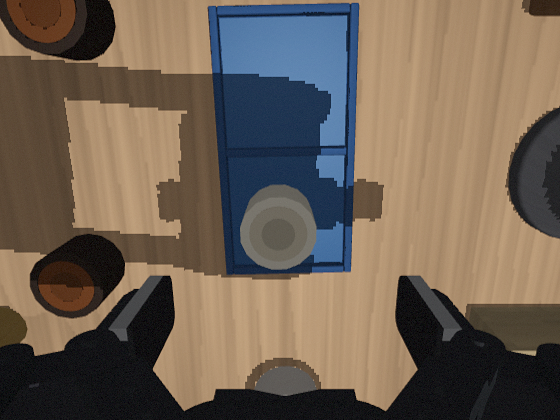

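The wrist view shows the first clean cupel upright inside the right bay at (278,230). Next is clean A.

```bash
python3 -m crank '[[0.025,-0.025,0,0,0,0,0],[0.057,-0.060,0,0,0,0,0],[0.089,-0.094,0,0,0,0,0],[0.121,-0.128,0,0,0,0,0],[0.153,-0.161,0,0,0,0,0]]'
python3 -m crank '[[0.025,-0.026,0,0,0,0,0],[0.0425,-0.045,0,0,0,0,0],[0.0425,-0.045,0.03,0,0,0,0],[0.0425,-0.045,0.06,0,0,0,0],[0.0425,-0.045,0.072,0,0,0,0]]'
python3 -m crank '[[0,0,0.003,0,0,0,0],[0,0,0.003,0,0,0,0]]'
```

```text
clock: 7.4
eef_pos: [482.9, 105.2, 112.2]
tcp_rot: [-3.14, 0.0, 1.57]
contact_force: [-0.5, 1.5, -0.0]
opening: 0.996
grasp_force: 0.0
clock: 7.9
eef_pos: [438.2, 146.6, 38.7]
tcp_rot: [-3.138, 0.001, 1.571]
contact_force: [0.2, 0.1, -1.1]
opening: 0.997
grasp_force: 0.0
clock: 8.1
eef_pos: [440.1, 146.8, 37.7]
tcp_rot: [-3.141, 0.0, 1.57]
contact_force: [-0.0, 0.5, 1.1]
opening: 0.999
grasp_force: 0.0
```

```bash
python3 -m crank '[[0,0,0.003,0,0,0,0],[0,0,0.003,0,0,0,0.7],[0,0,0.003,0,0,0,1],[0,0,0.003,0,0,0,1],[0,0,0.003,0,0,0,1]]' 30
python3 -m crank '[[0,0,0,0,0,0,1],[0,0,0,0,0,0,1]]'
python3 -m crank '[[0,0,-0.005,0,0,0,1],[0,0,-0.02,0,0,0,1],[0,0,-0.05,0,0,0,1],[0,0,-0.07,0,0,0,1],[0,0,-0.07,0,0,0,1]]'
python3 -m crank '[[-0.020,0.030,0,0,0,0,1],[-0.043,0.070,0,0,0,0,1],[-0.066,0.110,0,0,0,0,1],[-0.089,0.150,0,0,0,0,1],[-0.108,0.185,0,0,0,0,1]]'
python3 -m crank '[[-0.009,0.016,0,0,0,0,1],[-0.009,0.021,0.02,0,0,0,1],[-0.009,0.021,0.045,0,0,0,1],[-0.009,0.021,0.058,0,0,0,1],[-0.009,0.021,0.060,0,0,0,1]]'
python3 -m crank '[[0,0,0,0,0,0,1],[0,0,0,0,0,0,1]]'
```

```text
clock: 8.6
eef_pos: [440.5, 147.0, 35.5]
tcp_rot: [3.141, -0.0, 1.571]
contact_force: [-2.3, -1.6, 8.2]
opening: 0.505
grasp_force: 29.4
clock: 8.8
eef_pos: [440.4, 147.0, 35.5]
tcp_rot: [3.141, -0.0, 1.571]
contact_force: [-0.7, -0.7, 7.4]
opening: 0.503
grasp_force: 29.4
clock: 9.3
eef_pos: [441.7, 147.5, 107.3]
tcp_rot: [3.137, -0.001, 1.571]
contact_force: [0.7, 0.2, -1.8]
opening: 0.5
grasp_force: 30.8
clock: 9.8
eef_pos: [626.5, 37.5, 103.8]
tcp_rot: [-3.141, 0.0, 1.57]
contact_force: [0.2, 0.0, -1.5]
opening: 0.504
grasp_force: 30.8
clock: 10.3
eef_pos: [644.1, 29.9, 42.2]
tcp_rot: [-3.137, 0.0, 1.571]
contact_force: [-0.3, 0.2, -1.4]
opening: 0.504
grasp_force: 30.8
clock: 10.5
eef_pos: [646.6, 30.1, 45.7]
tcp_rot: [3.14, -0.0, 1.571]
contact_force: [0.1, 0.7, -0.4]
opening: 0.504
grasp_force: 30.8
```

```bash
python3 -m crank '[[0,0,0.002,0,0,0,1],[0,0,0.004,0,0,0,1],[0,0,0.005,0,0,0,1],[0,0,0.0055,0,0,0,1],[0,0,0.0055,0,0,0,1]]'
python3 -m crank '[[0,0,0.0005,0,0,0,1],[0,0,0.001,0,0,0,1],[0,0,0.001,0,0,0,1]]'
```

```text
clock: 11.0
eef_pos: [646.1, 30.0, 39.6]
tcp_rot: [3.141, -0.0, 1.571]
contact_force: [-2.2, 0.2, 3.7]
opening: 0.502
grasp_force: 31.1
clock: 11.3
eef_pos: [646.1, 29.9, 39.5]
tcp_rot: [3.141, -0.0, 1.571]
contact_force: [-4.8, 0.3, 13.3]
opening: 0.505
grasp_force: 32.0
```

```bash
python3 -m crank '[[0,0,0,0,0,0,0.4],[0,0,0,0,0,0,0.25],[0,0,0,0,0,0,0.15],[0,0,0,0,0,0,0.1],[0,0,0,0,0,0,0.1]]'
python3 -m crank '[[0,0,-0.01,0,0,0,0],[0,0,-0.04,0,0,0,0],[0,0,-0.075,0,0,0,0],[0,0,-0.075,0,0,0,0]]'
python3 -m crank '[[0.010,-0.030,0,0,0,0,0],[0.022,-0.070,0,0,0,0,0],[0.034,-0.105,0,0,0,0,0],[0.038,-0.118,0,0,0,0,0],[0.038,-0.118,0.02,0,0,0,0]]'
python3 -m crank '[[0,0,0.03,0,0,0,0],[0,0,0.05,0,0,0,0],[0,0,0.055,0,0,0,0],[0,0,0.055,0,0,0,0]]'
python3 - <<'E'
from h import *
f=cams.grab_frame("wrist"); cv2.imwrite("pics/wrist3.png",f["image"][:,:,::-1])
E
```

```text
clock: 11.8
eef_pos: [646.0, 29.9, 38.1]
tcp_rot: [-3.141, -0.0, 1.571]
contact_force: [0.4, -1.0, 0.1]
opening: 0.901
grasp_force: 0.0
clock: 12.2
eef_pos: [649.3, 30.1, 118.7]
tcp_rot: [3.134, -0.0, 1.571]
contact_force: [1.1, 0.6, -0.1]
opening: 1.004
grasp_force: 0.0
clock: 12.7
eef_pos: [527.9, 68.7, 95.2]
tcp_rot: [3.138, -0.0, 1.572]
contact_force: [0.4, 0.4, 0.1]
opening: 0.999
grasp_force: 0.0
clock: 13.1
eef_pos: [528.1, 67.9, 37.9]
tcp_rot: [-3.141, 0.0, 1.571]
contact_force: [0.2, -0.4, 0.6]
opening: 1.002
grasp_force: 0.0
```

View pics/wrist3.png

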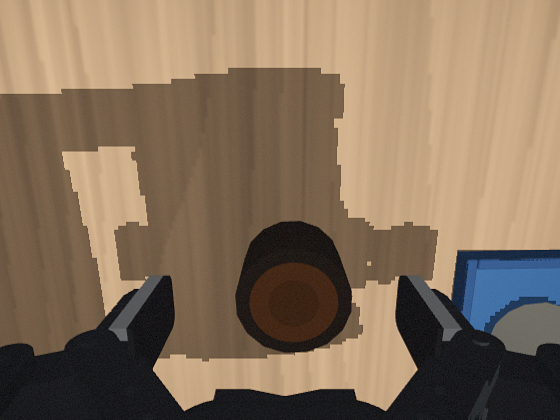

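The spent cupel is at (293,300), between the pads.

```bash
python3 -m crank '[[0.002,0,0.003,0,0,0,0],[0.002,0,0.003,0,0,0,0.7],[0.002,0,0.003,0,0,0,1],[0.002,0,0.003,0,0,0,1],[0.002,0,0.003,0,0,0,1]]' 30
python3 -m crank '[[0,0,0,0,0,0,1],[0,0,0,0,0,0,1]]'
python3 -m crank '[[0,0,-0.005,0,0,0,1],[0,0,-0.02,0,0,0,1],[0,0,-0.05,0,0,0,1],[0,0,-0.085,0,0,0,1],[0,0,-0.085,0,0,0,1]]'
python3 -m crank '[[-0.035,-0.003,0,0,0,0,1],[-0.080,-0.006,0,0,0,0,1],[-0.125,-0.010,0,0,0,0,1],[-0.170,-0.014,0,0,0,0,1],[-0.215,-0.017,0,0,0,0,1]]'
python3 -m crank '[[-0.045,-0.003,0,0,0,0,1],[-0.090,-0.007,0,0,0,0,1],[-0.135,-0.010,0,0,0,0,1],[-0.180,-0.014,0,0,0,0,1],[-0.211,-0.017,0,0,0,0,1]]'
python3 -m crank '[[0,0,0,0,0,0,1],[0,0,0.02,0,0,0,1]]'
```

```text
clock: 13.65
eef_pos: [528.5, 70.0, 36.0]
tcp_rot: [3.141, -0.0, 1.571]
contact_force: [-0.6, 0.6, 6.2]
opening: 0.5
grasp_force: 30.2
clock: 13.85
eef_pos: [528.5, 70.0, 36.0]
tcp_rot: [3.141, -0.0, 1.571]
contact_force: [-0.8, -0.3, 5.0]
opening: 0.498
grasp_force: 30.2
clock: 14.35
eef_pos: [530.8, 70.3, 124.5]
tcp_rot: [3.135, -0.001, 1.571]
contact_force: [1.1, 0.1, -1.5]
opening: 0.503
grasp_force: 31.0
clock: 14.85
eef_pos: [510.2, -146.6, 119.9]
tcp_rot: [-3.141, -0.0, 1.571]
contact_force: [1.7, 0.2, -0.6]
opening: 0.497
grasp_force: 31.0
clock: 15.35
eef_pos: [493.3, -358.8, 119.8]
tcp_rot: [-3.141, 0.0, 1.57]
contact_force: [0.2, 0.8, -0.9]
opening: 0.498
grasp_force: 31.0
clock: 15.55
eef_pos: [494.9, -357.6, 101.6]
tcp_rot: [3.139, 0.002, 1.569]
contact_force: [0.6, 0.7, -0.4]
opening: 0.5
grasp_force: 31.0
```

```bash
python3 -m crank '[[0.001,0,0.025,0,0,0,1],[0.001,0,0.045,0,0,0,1],[0.001,0,0.053,0,0,0,1],[0.001,0,0.054,0,0,0,1],[0.001,0,0.054,0,0,0,1]]'
python3 -m crank '[[0,0,0.001,0,0,0,1],[0,0,0.003,0,0,0,1],[0,0,0.004,0,0,0,1],[0,0,0.0045,0,0,0,1],[0,0,0.0045,0,0,0,1]]'
python3 -m crank '[[0,0,0.0005,0,0,0,1],[0,0,0.001,0,0,0,1],[0,0,0.001,0,0,0,1]]'
```

```text
clock: 16.05
eef_pos: [494.4, -354.9, 46.6]
tcp_rot: [3.141, 0.0, 1.571]
contact_force: [-0.4, -0.6, -0.9]
opening: 0.501
grasp_force: 30.9
clock: 16.55
eef_pos: [494.1, -355.1, 41.8]
tcp_rot: [3.142, 0.0, 1.571]
contact_force: [-0.8, 0.5, -1.2]
opening: 0.496
grasp_force: 30.9
clock: 16.85
eef_pos: [494.1, -355.0, 40.7]
tcp_rot: [-3.141, -0.0, 1.571]
contact_force: [0.1, 0.1, -0.5]
opening: 0.498
grasp_force: 30.9
```

```bash
python3 -m crank '[[0,0,0.0004,0,0,0,1],[0,0,0.0008,0,0,0,1],[0,0,0.0012,0,0,0,1],[0,0,0.0012,0,0,0,1]]'
```

```text
clock: 17.25
eef_pos: [494.1, -355.1, 40.0]
tcp_rot: [3.142, -0.0, 1.571]
contact_force: [-1.7, 1.5, 5.0]
opening: 0.503
grasp_force: 31.5
```

```bash
python3 -m crank '[[0,0,0,0,0,0,0.4],[0,0,0,0,0,0,0.25],[0,0,0,0,0,0,0.15],[0,0,0,0,0,0,0.1],[0,0,0,0,0,0,0.1]]'
python3 -m crank '[[0,0,-0.01,0,0,0,0],[0,0,-0.04,0,0,0,0],[0,0,-0.075,0,0,0,0],[0,0,-0.075,0,0,0,0]]'
python3 - <<'E'
from h import *
f=cams.grab_frame("wrist"); cv2.imwrite("pics/wrist4.png",f["image"][:,:,::-1])
E
python3 -m crank '[[0.035,0.003,0,0,0,0,0],[0.080,0.007,0,0,0,0,0],[0.125,0.011,0,0,0,0,0],[0.170,0.015,0,0,0,0,0],[0.215,0.019,0,0,0,0,0]]'
python3 -m crank '[[0.035,0.004,0,0,0,0,0],[0.057,0.005,0,0,0,0,0],[0.057,0.005,0.03,0,0,0,0],[0.057,0.005,0.06,0,0,0,0],[0.057,0.005,0.075,0,0,0,0]]'
python3 -m crank '[[0,0,0.001,0,0,0,0],[0,0,0.001,0,0,0,0]]'
```

```text
clock: 17.75
eef_pos: [494.1, -355.0, 39.5]
tcp_rot: [-3.142, -0.0, 1.571]
contact_force: [0.5, 0.6, -0.6]
opening: 0.903
grasp_force: 0.0
clock: 18.15
eef_pos: [496.6, -356.9, 119.8]
tcp_rot: [3.135, 0.005, 1.571]
contact_force: [0.0, -0.7, 1.1]
opening: 1.003
grasp_force: 0.0
clock: 18.7
eef_pos: [512.4, -138.3, 114.1]
tcp_rot: [-3.141, -0.0, 1.57]
contact_force: [0.4, 0.3, -0.6]
opening: 1.001
grasp_force: 0.0
clock: 19.2
eef_pos: [516.4, -82.3, 37.2]
tcp_rot: [-3.138, -0.001, 1.572]
contact_force: [-1.0, 0.9, 0.4]
opening: 1.001
grasp_force: 0.0
clock: 19.4
eef_pos: [517.7, -83.0, 38.3]
tcp_rot: [-3.14, -0.0, 1.571]
contact_force: [0.7, 1.3, 0.2]
opening: 1.001
grasp_force: 0.0
```

View pics/wrist4.png

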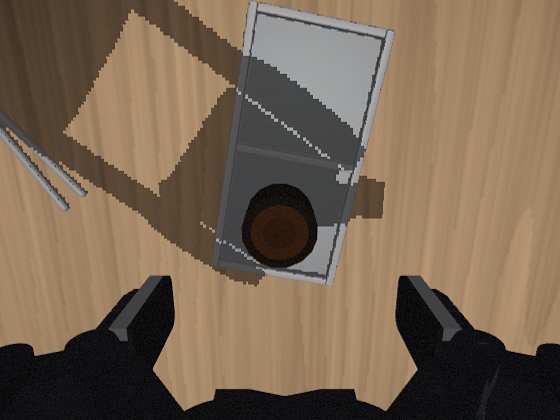

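The first spent cupel stands inside its steel bay at (280,230). I'll grip spent B and carry it to the near bay.

```bash
python3 -m crank '[[0,0,0.0025,0,0,0,0],[0,0,0.0025,0,0,0,0.7],[0,0,0.0025,0,0,0,1],[0,0,0.0025,0,0,0,1],[0,0,0.0025,0,0,0,1]]' 30
python3 -m crank '[[0,0,0,0,0,0,1],[0,0,0,0,0,0,1]]'
python3 -m crank '[[0,0,-0.005,0,0,0,1],[0,0,-0.02,0,0,0,1],[0,0,-0.05,0,0,0,1],[0,0,-0.085,0,0,0,1],[0,0,-0.085,0,0,0,1]]'
python3 -m crank '[[-0.035,-0.003,0,0,0,0,1],[-0.080,-0.006,0,0,0,0,1],[-0.125,-0.008,0,0,0,0,1],[-0.165,-0.010,0,0,0,0,1],[-0.195,-0.011,0,0,0,0,1]]'
python3 -m crank '[[0,0,0,0,0,0,1],[0,0,0.03,0,0,0,1],[0,0,0.06,0,0,0,1],[0,0,0.073,0,0,0,1],[0,0,0.074,0,0,0,1]]'
python3 -m crank '[[0,0,0,0,0,0,1],[0,0,0,0,0,0,1]]'
```

```text
clock: 19.9
eef_pos: [518.4, -83.2, 36.8]
tcp_rot: [3.141, 0.0, 1.571]
contact_force: [-1.3, -0.4, 6.9]
opening: 0.503
grasp_force: 29.6
clock: 20.1
eef_pos: [518.4, -83.1, 36.8]
tcp_rot: [3.141, 0.0, 1.571]
contact_force: [-0.8, 0.1, 5.9]
opening: 0.499
grasp_force: 29.6
clock: 20.6
eef_pos: [520.7, -83.5, 125.3]
tcp_rot: [3.135, 0.001, 1.571]
contact_force: [0.6, -0.5, 0.0]
opening: 0.498
grasp_force: 30.8
clock: 21.1
eef_pos: [506.4, -280.3, 120.6]
tcp_rot: [-3.141, 0.0, 1.57]
contact_force: [1.4, -0.0, -0.9]
opening: 0.502
grasp_force: 30.8
clock: 21.6
eef_pos: [505.7, -276.7, 45.2]
tcp_rot: [-3.138, -0.002, 1.571]
contact_force: [-0.2, -0.3, -0.4]
opening: 0.499
grasp_force: 30.8
clock: 21.8
eef_pos: [507.9, -278.2, 48.3]
tcp_rot: [3.14, 0.001, 1.571]
contact_force: [-0.1, -0.1, 0.3]
opening: 0.5
grasp_force: 30.8
```

Contact is expected at about z = 40.8.

```bash
python3 -m crank '[[0,0,0.002,0,0,0,1],[0,0,0.004,0,0,0,1],[0,0,0.0055,0,0,0,1],[0,0,0.006,0,0,0,1],[0,0,0.006,0,0,0,1]]'
python3 -m crank '[[0,0,0.0004,0,0,0,1],[0,0,0.0008,0,0,0,1],[0,0,0.001,0,0,0,1],[0,0,0.001,0,0,0,1]]'
```

```text
clock: 22.3
eef_pos: [507.0, -278.1, 41.0]
tcp_rot: [-3.141, -0.0, 1.571]
contact_force: [-0.6, 0.5, -0.5]
opening: 0.503
grasp_force: 30.8
clock: 22.7
eef_pos: [507.1, -278.1, 40.9]
tcp_rot: [3.142, 0.0, 1.571]
contact_force: [-2.0, 1.6, 10.1]
opening: 0.501
grasp_force: 31.7
```

```bash
python3 -m crank '[[0,0,0,0,0,0,0.4],[0,0,0,0,0,0,0.25],[0,0,0,0,0,0,0.15],[0,0,0,0,0,0,0.1],[0,0,0,0,0,0,0.1]]'
python3 -m crank '[[0,0,-0.01,0,0,0,0],[0,0,-0.04,0,0,0,0],[0,0,-0.075,0,0,0,0],[0,0,-0.075,0,0,0,0]]'
python3 -m crank '[[0.030,-0.013,0,0,0,0,0],[0.070,-0.030,0,0,0,0,0],[0.110,-0.047,0,0,0,0,0],[0.143,-0.060,0,0,0,0,0],[0.143,-0.060,0.01,0,0,0,0]]'
python3 -m crank '[[0,0,0.03,0,0,0,0],[0,0,0.055,0,0,0,0],[0,0,0.070,0,0,0,0],[0,0,0.070,0,0,0,0],[0,0,0.070,0,0,0,0]]'
python3 - <<'E'
from h import *
f=cams.grab_frame("wrist"); cv2.imwrite("pics/wrist5.png",f["image"][:,:,::-1])
E
```

```text
clock: 23.2
eef_pos: [507.1, -278.1, 40.0]
tcp_rot: [-3.142, -0.0, 1.571]
contact_force: [0.5, -0.2, 0.1]
opening: 0.898
grasp_force: 0.0
clock: 23.6
eef_pos: [509.7, -279.5, 120.0]
tcp_rot: [3.135, 0.004, 1.571]
contact_force: [0.7, -0.1, -0.1]
opening: 1.002
grasp_force: 0.0
clock: 24.1
eef_pos: [445.1, -132.1, 105.6]
tcp_rot: [-3.141, -0.001, 1.573]
contact_force: [-0.3, 0.1, -0.1]
opening: 1.001
grasp_force: 0.0
clock: 24.6
eef_pos: [447.3, -135.4, 35.1]
tcp_rot: [-3.141, -0.0, 1.571]
contact_force: [0.5, 1.2, 0.3]
opening: 1.001
grasp_force: 0.0
```

View pics/wrist5.png

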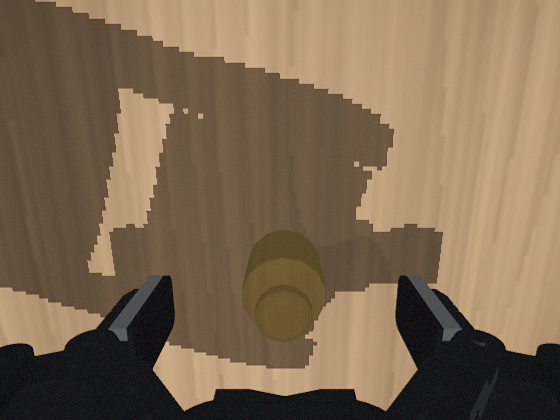

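The weight is centred between the pads at (284,290), so I'll grip it and carry it to the near bay of the green tray.

```bash
python3 -m crank '[[0.002,0,0.004,0,0,0,0],[0.002,0,0.005,0,0,0,0.7],[0.002,0,0.005,0,0,0,1],[0.002,0,0.005,0,0,0,1],[0.002,0,0.005,0,0,0,1]]' 50
python3 -m crank '[[0,0,0,0,0,0,1],[0,0,0,0,0,0,1],[0,0,0,0,0,0,1]]'
python3 -m crank '[[0,0,-0.005,0,0,0,1],[0,0,-0.02,0,0,0,1],[0,0,-0.05,0,0,0,1],[0,0,-0.07,0,0,0,1],[0,0,-0.07,0,0,0,1]]'
```

```text
clock: 25.15
eef_pos: [447.2, -133.1, 30.4]
tcp_rot: [3.141, 0.0, 1.571]
contact_force: [-5.3, 1.2, 15.7]
opening: 0.357
grasp_force: 48.4
clock: 25.45
eef_pos: [447.2, -133.1, 30.5]
tcp_rot: [3.141, 0.0, 1.571]
contact_force: [-1.1, 0.6, 5.8]
opening: 0.355
grasp_force: 49.0
clock: 25.95
eef_pos: [448.6, -133.5, 102.5]
tcp_rot: [3.137, 0.001, 1.571]
contact_force: [0.2, 0.3, -2.4]
opening: 0.354
grasp_force: 50.0
```

```bash
python3 -m crank '[[0.035,0.003,0,0,0,0,1],[0.080,0.006,0,0,0,0,1],[0.125,0.010,0,0,0,0,1],[0.170,0.013,0,0,0,0,1],[0.215,0.017,0,0,0,0,1]]'
python3 -m crank '[[0.045,0.004,0,0,0,0,1],[0.090,0.007,0,0,0,0,1],[0.135,0.011,0,0,0,0,1],[0.175,0.014,0,0,0,0,1],[0.207,0.016,0,0,0,0,1]]'
python3 -m crank '[[0,0,0,0,0,0,1],[0,0,0.02,0,0,0,1],[0,0,0.045,0,0,0,1],[0,0,0.058,0,0,0,1],[0,0,0.058,0,0,0,1]]'
python3 -m crank '[[0,0,0,0,0,0,1],[0,0,0,0,0,0,1]]'
```

```text
clock: 26.45
eef_pos: [463.2, 83.6, 99.3]
tcp_rot: [-3.14, 0.0, 1.571]
contact_force: [1.3, -0.8, -2.0]
opening: 0.355
grasp_force: 49.9
clock: 26.95
eef_pos: [479.5, 291.1, 99.0]
tcp_rot: [-3.141, 0.0, 1.572]
contact_force: [1.4, -0.5, -2.0]
opening: 0.352
grasp_force: 49.9
clock: 27.45
eef_pos: [478.4, 287.4, 39.8]
tcp_rot: [-3.138, 0.003, 1.57]
contact_force: [0.3, 0.5, -2.1]
opening: 0.354
grasp_force: 49.9
clock: 27.65
eef_pos: [480.7, 289.0, 42.9]
tcp_rot: [3.141, -0.001, 1.571]
contact_force: [0.2, 0.5, -1.8]
opening: 0.353
grasp_force: 49.9
```

```bash
python3 -m crank '[[0,0,0.002,0,0,0,1],[0,0,0.004,0,0,0,1],[0,0,0.006,0,0,0,1],[0,0,0.0065,0,0,0,1],[0,0,0.0065,0,0,0,1]]'
python3 -m crank '[[0,0,0.0004,0,0,0,1],[0,0,0.0008,0,0,0,1],[0,0,0.0008,0,0,0,1]]'
```

```text
clock: 28.15
eef_pos: [480.0, 288.9, 35.5]
tcp_rot: [-3.141, 0.0, 1.571]
contact_force: [0.1, -0.3, -2.8]
opening: 0.356
grasp_force: 49.9
clock: 28.45
eef_pos: [480.1, 288.9, 34.7]
tcp_rot: [-3.142, 0.0, 1.571]
contact_force: [-0.2, 0.7, -1.4]
opening: 0.351
grasp_force: 49.9
```

```bash
python3 -m crank '[[0,0,0.0004,0,0,0,1],[0,0,0.0006,0,0,0,1],[0,0,0.0006,0,0,0,1]]'
```

```text
clock: 28.75
eef_pos: [480.1, 289.0, 34.6]
tcp_rot: [3.141, -0.0, 1.571]
contact_force: [-1.5, -0.8, 5.4]
opening: 0.353
grasp_force: 50.7
```

Contact, so I'll release, back off and check everything.

```bash
python3 -m crank '[[0,0,0,0,0,0,0.5],[0,0,0,0,0,0,0.35],[0,0,0,0,0,0,0.2],[0,0,0,0,0,0,0.1],[0,0,0,0,0,0,0.1]]'
python3 -m crank '[[0,0,-0.01,0,0,0,0],[0,0,-0.04,0,0,0,0],[0,0,-0.08,0,0,0,0],[0,0,-0.12,0,0,0,0],[0,0,-0.12,0,0,0,0]]'
python3 -m crank '[[0,-0.03,-0.02,0,0,0,0],[0,-0.07,-0.04,0,0,0,0],[0,-0.11,-0.06,0,0,0,0],[0,-0.14,-0.08,0,0,0,0],[0,-0.14,-0.08,0,0,0,0]]'
python3 - <<'E'
from h import *
f=cams.grab_frame("top"); i=f["image"][130:290,110:460,::-1]; cv2.imwrite("pics/crop3.png",cv2.resize(i,None,fx=2.28,fy=2.28,interpolation=cv2.INTER_CUBIC))
f=cams.grab_frame("scene"); i=f["image"][140:320,50:410,::-1]; cv2.imwrite("pics/crop4.png",cv2.resize(i,None,fx=2.2,fy=2.2,interpolation=cv2.INTER_CUBIC))
E
```

```text
clock: 29.25
eef_pos: [480.1, 289.0, 34.1]
tcp_rot: [-3.142, -0.0, 1.571]
contact_force: [-0.4, 0.8, -1.2]
opening: 0.898
grasp_force: 0.0
clock: 29.75
eef_pos: [483.0, 290.7, 160.1]
tcp_rot: [3.134, -0.005, 1.571]
contact_force: [0.8, 0.1, -0.5]
opening: 0.998
grasp_force: 0.0
clock: 30.25
eef_pos: [337.7, 289.0, 236.1]
tcp_rot: [3.141, -0.002, 1.572]
contact_force: [0.9, -0.8, 0.0]
opening: 0.998
grasp_force: 0.0
```

View pics/crop3.png

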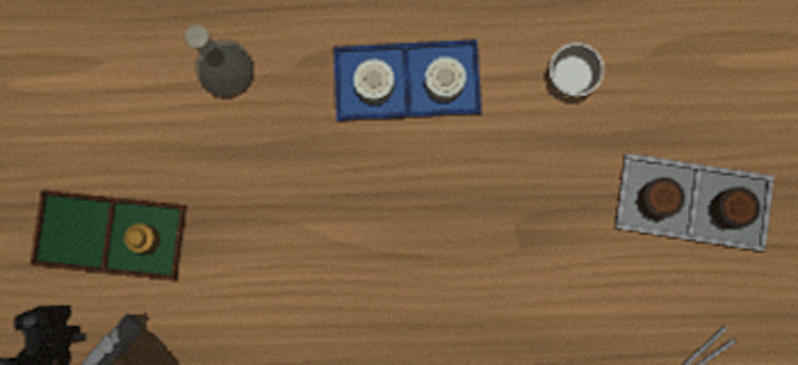

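View pics/crop4.png

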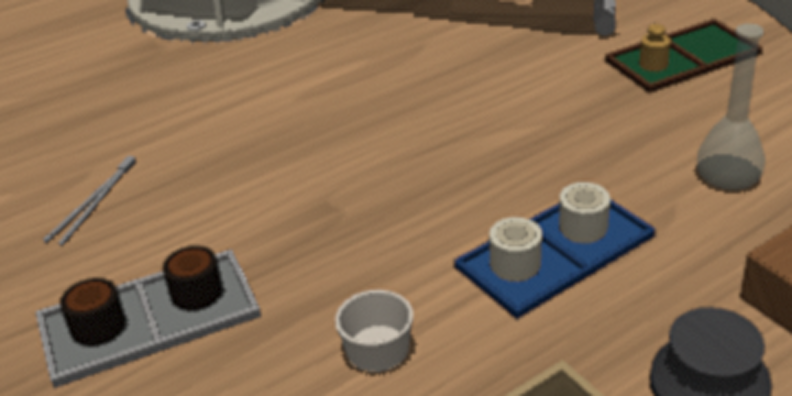

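All five pieces stand upright in their bays: clean at (373,79) and (445,76), spent at (661,198) and (735,207), and the weight at (139,237). The flask and the cup haven't moved.

```bash
python3 -m crank '[[0,0,0,0,0,0,0],[0,0,0,0,0,0,0],[0,0,0,0,0,0,0]]' && python3 -c "
from rig import sign_off
print(sign_off())"
```

```text
clock: 30.65
eef_pos: [340.5, 288.7, 233.5]
tcp_rot: [-3.141, 0.001, 1.57]
contact_force: [0.1, -0.2, -0.4]
opening: 1.001
grasp_force: 0.0
the job is handed in; nothing more can be done
None
```

Job handed in at 30.65 s: the final pictures show all four cupels and the brass weight upright in their proper bays, with the flask and cup where they were.

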